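Shuttle a culture flask to the index mark

TASK

Run the free-rolling flask carriage along its rail until its middle stands opposite the index pointer, and leave it there at rest with nothing touching it; it should stay put on the mark for at least five seconds before you finish. Push and brake it only on the outer end faces of its two sprung buffers (nowhere else, and not by the flask), softly enough that no buffer is squeezed to the end of its travel, and do not let it run into the far end stop or disturb the other things on the bench.

Things in the scene. Friction and masses are not known exactly. Their poses are not given: they have to be found in the camera images.
- rail: Low straight aluminium guide rail fixed on the bench, 780 x 140 mm. Origin on the bench under its middle line; x = direction of travel (about world +y, within 0.1 rad), y across, z up. Low stop blocks, tops 44 mm above the bench, stand at its ends (far one at x = 0.331 to 0.349, near one at -0.414 to -0.396); fingertips kept above 50 mm pass over the rail and the stops.
- carriage (a joint): Carriage travel along rail +x, m; its middle is at x = value - 0.270 in the rail frame; 0 near end, 0.475 strikes the far stop; starts at 0.02 to 0.075. The level rail is nearly frictionless: drag about 0.08 N per m/s, dry friction only 0.0003 N, so it coasts for many seconds. Moving mass 0.90 kg nominal with flask and buffers, differing by up to 30 % each time.
- carriage_center (a point): Middle of the white carriage (body 170 mm long, 90 mm wide), on its deck 58 mm above the bench, under the flask; axes as the rail's. A small dark tab on its side shows the same middle.
- rear_face (a point): Centre of the outer face of the rear buffer (at the -x, starting end), 75 mm above the bench. Grey block with rubber face, 110 mm wide, from 22 to 90 mm above the bench, too wide to grip. Uncompressed, the face is 125 mm behind the carriage's middle. Push here to drive the carriage toward +x. Axes as the rail's.
- front_face (a point): Same for the front buffer, 125 mm ahead (+x) of the carriage's middle when uncompressed. Push back on it (toward -x) to brake the carriage. Axes as the rail's.
- rear_buffer (a joint): How far the rear buffer is pressed in, m: 0 free, 0.036 end of its travel (beyond 0.034 is a slam). Linear spring, 20 N/m nominal with damping 0.8 N s/m; the push on the carriage is about 20 N/m times this value; buffer mass 0.05 kg. It springs back: a carriage running against a fixed obstacle bounces off.
- front_buffer (a joint): The same for the front buffer; 20 N/m, 0.036 m of travel.
- flask (a point): Top of the clear culture flask with a red cap, 73 mm long with its cap, 50 mm wide, 24 mm high, fixed in the middle of the carriage deck between the buffers; its top is 83 mm above the bench, and fingertips above 110 mm clear it and the buffers. Leave it alone. Axes as the rail's.
- mark: Index mark: fixed dark block with an upright aluminium plate and a pointed tip 100 mm above the bench, beside the rail on the side away from the robot, 95 mm from the middle line (tip 77 mm). Axes as the rail's: x along the travel; origin on the bench under the pointer. The carriage is on the mark when its middle has the same x, within 12 mm.
- media_bottle: Bystander: amber bottle, radius 32 mm, 120 mm high, beyond the rail. Origin under its centre.
- beaker: Bystander: glass beaker, radius 34 mm, 85 mm high, beyond the rail.
- tip_box: Bystander: blue pipette-tip box 85 x 120 mm, 62 mm high, beyond the rail.
- tube_rack: Bystander: white tube rack 75 x 160 mm with tubes, 92 mm high, beyond the rail.
- wash_jar: Bystander: white jar with blue lid, radius 28 mm, 75 mm high, beyond the rail.
Mind the look-alikes: they are no part of the job. Leave any pink or yellow look-alike of the mark alone.

How it is judged:
By the outcome, as a careful person would: the job done as asked, in the order asked, and still so for the second after the job is handed in, with the robot touching nothing.
It also fails if it takes over 45 s, if anything falls off the work surface, if the arm or the gripper's body presses on something with over 40 N, if the wrist force passes 120 N, or if a joint passes its speed limit or range.

ROBOT

A 7-joint arm with a two-finger parallel gripper is mounted at the origin on the work surface. World frame = base frame: x ahead of the robot, y to its left, z up, the work surface at z = 0. Lengths are in mm, angles in rad, forces in N, time in s.
With the tool pointing down it reaches from about 400 to 875 mm from the base axis. Payload 4.4 kg.
Tool frame: the origin (TCP) lies midway between the tips of the shut fingers; the grasp point (between the pads) lies 19 mm behind it; z points along the fingers, y is the line along which they close (so a half turn about z gives the same grasp; the last joint's range is limited). The gripper opens to 85 mm and grips with 20 to 120 N. Pads are 22 mm wide; open, the fingers measure 114 mm over their backs; the gripper's body (76 mm by 85 mm) begins 54 mm behind the grasp point. The pads swing forward as they close: fully open they stand 13 mm farther back than shut.
Start: joints at [-1.241, 0.628, 0.038, 1.517, -0.027, 0.996, -0.02], TCP at [250.583, 599.771, 231.313] pointing down, gripper open.
Joint ranges: [-3.06, 3.06], [-0.37, 2.12], [-1.25, 1.32], [0.18, 2.47], [-1.1, 4.24], [0.23, 1.98], [-2.94, 2.94]. Speed limits (rad/s): [2.57, 2.57, 3.14, 3.14, 3.14, 3.14, 3.14].

INTERFACE

Orientations are given as [roll, pitch, yaw] about the fixed x, y, z axes, in that order (R = Rz(yaw) Ry(pitch) Rx(roll)).
In Python, from cell import ctrl gives the robot as it stands.
- The arm moves only by the shell command python3 -m crank 'ROWS' [OPENING]. ROWS is JSON, a list that holds one entry, the list of rows, each a list of 4 numbers: the shift along the tool's x, y, z normalised to -1 to 1, where 1 is 2.5 cm, then the turn about the tool's z normalised to -1 to 1, where 1 is 0.08 rad. In form: [[[dx, dy, dz, turn], ...]]. A call has 1 to 12 rows; each row shifts and turns the commanded pose from where the row before left it, along the tool's axes as they then stand; what a row does not reach is not made up. A row lasts 1/12 s, in which the tool goes at most 41.7 mm and 7.16 degrees, less where a joint would pass 70% of its speed; a pose out of reach is approached as far as the arm can. A call with a number of a shift or a turn outside -1 to 1 is refused whole. A call with a gripper value outside its range is refused whole. OPENING is the closure, from -1 (fully open) to 1 (shut), set as the call begins (- or left out, the last holds). The fingers move at their own pace and stop on an object; the grip force is fixed at half the most. Time passes only in rows, so rows that do not move let the fingers close. It gives the time, the measured TCP pose, the force, the opening and the grip force at its end, in the units of the state.
- ctrl.read_state(): the state, without advancing time (a new reading comes with each control period).
- ctrl.get_image(name): name is "scene" or "top" or "wrist"; returns a dict with "img" (400x640x3 uint8, red, green, blue), "intrinsics" (3x3 intrinsics, pixels), "dist" ([k1, k2, p1, p2, k3] as OpenCV has them; the pictures are not rectified), "extrinsics" (4x4, takes a point from camera to world coordinates). Camera axes: x right, y up, looking along -z (the intrinsics and any distortion apply to the point x, -y, -z); pixel columns grow to the right and rows downward; lengths in mm; the calibration is good to about 2 mm. A picture is of the moment at which its call begins. There is no depth.
- ctrl.finish_job(): hands the job in; it is judged then, once.
Trained networks look in the newest picture that a camera, given by its name, has taken for a name from the list of things; names that differ only in an ending like _2 or _b are one class to them, and where a whole thing is asked for, a point or a joint stands for the part that bears it (a point fixed in the world has none). Each returns a list of dicts, best first, with "confidence" (0 to 1); they miss things now and then, are a little off and sometimes report something else, mostly with a low value. They report only what shows in the picture. A call takes as long as a camera call. They do not tell look-alikes from the thing itself.
- ctrl.find_in(camera, target): "position" ([row, column] in pixels, amid what is visible of it).
- ctrl.trace(camera, target): "mask" (400x640 bool, what is visible of it) and "position" ([row, column] in pixels, amid what is visible of it).
- ctrl.place_of(camera, target): "position" ([row, column] in pixels: a listed point, or the origin of a listed thing).
The state is a dict: "clock": time; "qpos": joint angles; "qd": joint speeds; "tau": joint torques, N m; "eef_pos": TCP position; "tool_rot": TCP orientation; "force": force on the tool from outside, world axes, zero at the start; "torque": the same for the moment, N m; "width": finger opening in mm; "gripper_force": force on a finger pad.
Only numpy, scipy, OpenCV 4.12 (cv2) and the standard library are available. Lean on these libraries where they do the work, as an engineer would, in place of code of your own. Each camera call takes 0.05 s, during which the arm holds its last target. There are 200 camera calls.

## Working session

There is one attempt and no reset: what is moved stays moved. The work goes in short steps, Python scripts to look and compute and a shell command to move; the robot and the scene stay as the last step left them, time stands still between calls to the robot, and variables do not carry over. Pictures are saved under pics/ and viewed, at most 10 in all, crops included, and the job is handed in when it is done.

```bash
mkdir -p pics; cat > h.py <<'E'
import numpy as np, cv2
from cell import ctrl
def ray(im,pos,z):
    K=np.array(im["intrinsics"],float);d=np.array(im["dist"],float);T=np.array(im["extrinsics"],float)
    u=cv2.undistortPoints(np.array([[[pos[1],pos[0]]]],float),K,d)[0,0]
    v=T[:3,:3]@np.array([u[0],-u[1],-1]);o=T[:3,3]
    return o+v*(z-o[2])/v[2]
def save(im,n): cv2.imwrite(f"pics/{n}.png",im["img"][...,::-1])
E
python3 - <<'E'
from h import *
np.set_printoptions(precision=1,suppress=True)
for c in ["top","scene"]:
    im=ctrl.get_image(c);save(im,c+"0")
    for t,z in [("rail",0),("carriage_center",58),("rear_face",75),("front_face",75),("flask",83),("mark",0)]:
        for r in ctrl.place_of(c,t)[:3]: print(c,t,round(r["confidence"],2),np.array(r["position"]),ray(im,r["position"],z))
s=ctrl.read_state();print(s)
E
```

```text
top rail 0.94 [255.8 281.7] [501.6  30.1   0. ]
top carriage_center 0.89 [254.4 364.8] [ 500.1 -211.8   58. ]
top carriage_center 0.18 [251.8 407.9] [ 505.7 -336.2   58. ]
top rear_face 0.96 [254.3 408.6] [ 497.8 -334.7   75. ]
top rear_face 0.4 [173.5 240.4] [736.9 144.3  75. ]
top front_face 0.58 [258.7 320.4] [488.9 -84.3  75. ]
top flask 0.91 [252.5 365.3] [ 504.3 -210.7   83. ]
top mark 0.78 [229.8 245.6] [580.5 138.4   0. ]
top mark 0.59 [216.8 204.8] [621.2 262.6   0. ]
top mark 0.52 [213.5 280.1] [628.7  34.6   0. ]
scene carriage_center 0.83 [163.1 259.9] [ 487.2 -224.8   58. ]
scene rear_face 0.69 [159.8 213.2] [ 503.5 -338.7   75. ]
scene front_face 0.81 [164.4 309.6] [489.6 -94.9  75. ]
scene flask 0.63 [155.7 259.8] [ 483.  -222.2   83. ]
scene mark 0.92 [219.7 397.3] [580.3 137.6   0. ]
scene mark 0.67 [238.2 448. ] [618.  260.5   0. ]
scene mark 0.62 [232.2 355.3] [627.9  35.3   0. ]
{'clock': 0.7, 'qpos': array([-1.2,  0.6,  0. ,  1.5, -0. ,  1. , -0. ]), 'qd': array([ 0.,  0., -0., -0., -0., -0.,  0.]), 'tau': array([ -0. , -56.3,   1.2, -19.4,   0. ,   0. ,   0. ]), 'eef_pos': array([250.6, 599.8, 231.3]), 'tool_rot': array([ 3.1, -0. ,  2.7]), 'force': array([ 0.7, -0.1,  0.1]), 'torque': array([-0., -0.,  0.]), 'gripper_force': 0.0, 'width': 85.59104440876568}
```

View pics/top0.png

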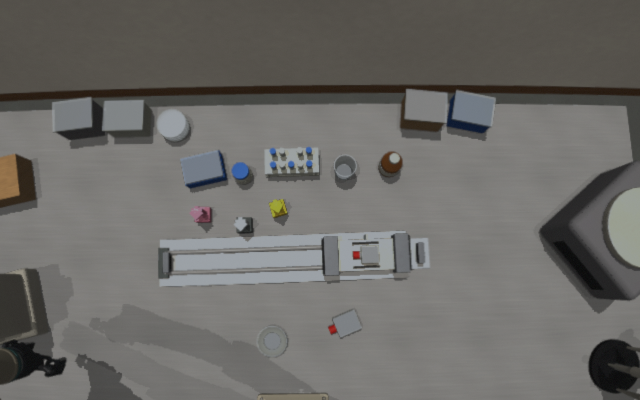

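View pics/scene0.png

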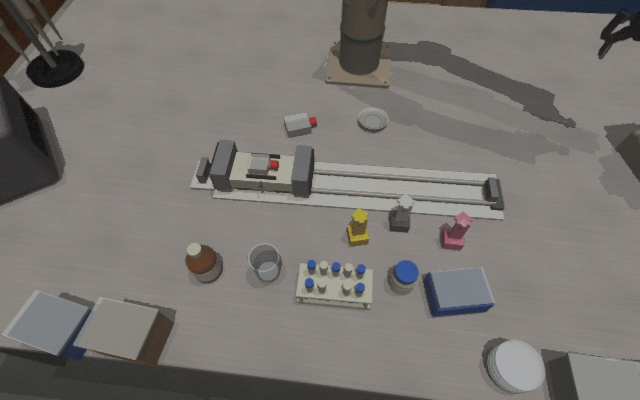

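The top view shows the carriage at the near end (centre about px 254,365), the grey/dark mark at about px (230,245), and its pink and yellow look-alikes at (214,202) and (209,278). The scene view agrees: true mark at (220,397), yellow and pink on either side of it.

```bash
python3 - <<'E'
from h import *
np.set_printoptions(precision=1,suppress=True)
for c in ["top","scene"]:
    im=ctrl.get_image(c)
    M=np.zeros((400,640),bool)
    for t in ["rail"]:
        r=ctrl.trace(c,t)
        if r: M|=r[0]["mask"]; print(c,t,r[0]["confidence"],r[0]["mask"].sum())
    if M.sum():
        ys,xs=np.nonzero(M)
        W=np.array([ray(im,(a,b),8)[:2] for a,b in zip(ys,xs)],np.float32)
        print(cv2.minAreaRect(W), cv2.boxPoints(cv2.minAreaRect(W)))
    for t,z in [("carriage_center",58),("rear_face",75),("front_face",75),("flask",83)]:
        for r in ctrl.place_of(c,t)[:1]: print(c,t,round(r["confidence"],2),ray(im,r["position"],z))
s=ctrl.read_state();print(s["clock"],s["tool_rot"].round(3) if hasattr(s["tool_rot"],'round') else s["tool_rot"])
E
```

```text
top rail 0.9 12200
((492.8741760253906, -3.13763427734375), (142.91102600097656, 805.3692626953125), 1.593766212463379) [[ 410.2  397.4]
 [ 432.6 -407.7]
 [ 575.5 -403.7]
 [ 553.1  401.4]]
top carriage_center 0.62 [ 497.9 -202.8   58. ]
top rear_face 0.74 [ 498.  -335.6   75. ]
top front_face 0.92 [493.1 -86.   75. ]
top flask 0.94 [ 501.1 -198.3   83. ]
scene rail 0.82 14146
((470.8880920410156, -3.652801513671875), (199.7831268310547, 810.1875610351562), 0.7852994799613953) [[ 365.5  400. ]
 [ 376.6 -410.1]
 [ 576.3 -407.3]
 [ 565.2  402.8]]
scene carriage_center 0.69 [ 483.4 -216.9   58. ]
scene rear_face 0.65 [ 779.3 -134.3   75. ]
scene front_face 0.93 [496.8 -88.1  75. ]
scene flask 0.87 [ 493.6 -219.3   83. ]
1.3 [ 3.1 -0.   2.7]
```

```bash
python3 -m crank '[[[0,0,0,1],[0,0,0,1],[0,0,0,1],[0,0,0,1],[0,0,0,1],[0,0,0,1],[0,0,0,1],[0,0,0,1],[0,0,0,1],[0,0,0,1],[0,0,0,1],[0,0,0,1]]]' 1
```

```text
clock: 2.3
eef_pos: [250.5, 599.8, 231.3]
tool_rot: [-3.141, -0.0, 1.782]
force: [-0.6, -0.3, -0.8]
width: 0.3
gripper_force: 0.0
```

```bash
python3 -m crank '[[[0,1,0,0.76],[0,1,0,0.76],[0,1,0,0.77],[-1,1,0,0],[-1,1,0,0],[-1,1,0,0],[-1,1,0,0],[-1,1,0,0],[-1,1,0,0],[-1,0,0,0],[-1,0,0,0],[-1,0,0,0]]]' 
python3 -m crank '[[[-1,0,0,0],[-1,0,0,0],[-1,0,0,0],[-1,0,0,0],[-1,0,0,0],[-1,0,0,0],[-1,0,0,0],[-1,0,0,0],[-1,0,0,0],[-1,0,0,0],[-1,0,0,0],[-1,0,0,0]]]'
python3 -m crank '[[[-1,0,0,0],[-1,0,0,0],[-1,0,0,0],[-1,0,0,0],[-1,0,0,0],[-1,0,0,0],[-1,0,0,0],[-1,0,0,0],[-1,0,0,0],[-1,0,0,0],[-1,0,0,0],[-1,0,0,0]]]'
```

```text
clock: 3.3
eef_pos: [482.1, 389.6, 231.1]
tool_rot: [-3.142, 0.0, 1.602]
force: [0.3, 0.2, -0.1]
width: 0.3
gripper_force: 0.0
clock: 4.3
eef_pos: [491.2, 90.2, 231.5]
tool_rot: [3.141, -0.0, 1.603]
force: [-0.3, -0.8, -0.3]
width: -0.0
gripper_force: 0.0
clock: 5.3
eef_pos: [500.8, -209.8, 231.5]
tool_rot: [3.141, -0.0, 1.603]
force: [0.0, -0.0, 0.5]
width: -0.2
gripper_force: 0.0
```

```bash
python3 -m crank '[[[-1,0,0,0],[-1,0,0.5,0],[-1,0,0.5,0],[-1,0,0.5,0],[-1,0,0.5,0],[-1,0,0.4,0],[-0.4,0,0.7,0],[0,0,1,0],[0,0,1,0],[0,0,1,0],[0,0,0.5,0],[0,0,0,0]]]'
python3 - <<'E'
from h import *
np.set_printoptions(precision=1,suppress=True)
for c in ["top","scene"]:
    im=ctrl.get_image(c); save(im,c+"1")
    for t,z in [("carriage_center",58),("rear_face",75),("front_face",75)]:
        for r in ctrl.place_of(c,t)[:1]: print(c,t,round(r["confidence"],2),ray(im,r["position"],z))
E
```

```text
clock: 6.3
eef_pos: [504.2, -367.0, 63.4]
tool_rot: [-3.137, -0.004, 1.603]
force: [0.0, 0.1, 1.1]
width: -0.1
gripper_force: 0.0
top carriage_center 0.64 [ 497.9 -205.1   58. ]
top rear_face 0.66 [ 500.  -339.1   75. ]
top front_face 0.7 [486.6 -85.1  75. ]
scene carriage_center 0.8 [ 493.1 -216.3   58. ]
scene rear_face 0.87 [ 505.1 -333.3   75. ]
scene front_face 0.57 [492.1 -96.9  75. ]
```

View pics/scene1.png

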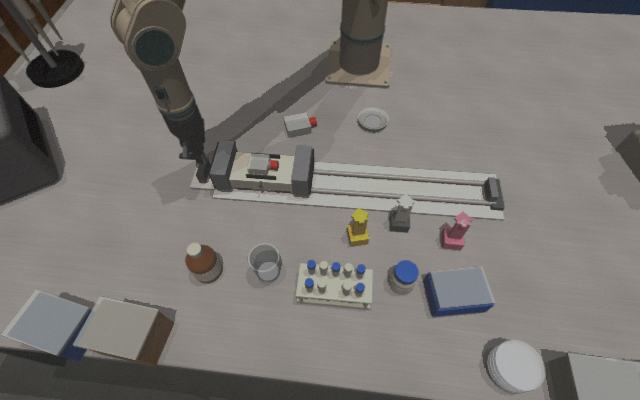

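```bash
cat >> h.py <<'E'
O=np.array([492.,29.5]);a=0.029;D=np.array([-np.sin(a),np.cos(a)]);N=np.array([np.cos(a),np.sin(a)])
def strip(im,img=None,z=75):
    X,Y=np.meshgrid(np.arange(-420,360),np.arange(-58,59))
    P=np.c_[(O+X.reshape(-1,1)*D+Y.reshape(-1,1)*N),np.full(X.size,z)]
    T=np.array(im["extrinsics"],float);q=(P-T[:3,3])@T[:3,:3];q[:,1:]*=-1
    p,_=cv2.projectPoints(q,np.zeros(3),np.zeros(3),np.array(im["intrinsics"],float),np.array(im["dist"],float))
    p=p.reshape(*X.shape,2).astype(np.float32)
    g=cv2.cvtColor(im["img"] if img is None else img,cv2.COLOR_RGB2GRAY)
    return cv2.remap(g,p[...,0],p[...,1],cv2.INTER_LINEAR)
C0=-240.
def shift(im,img=None):
    s=strip(im,img);t=np.load("tpl.npy")
    def m(x0,x1):  # template columns relative to centre
        k=int(C0+420);tt=t[:,k+x0:k+x1]
        r=cv2.matchTemplate(s,tt,cv2.TM_CCOEFF_NORMED)[0];i=int(r.argmax());o=0
        if 0<i<len(r)-1: o=(r[i-1]-r[i+1])/(2*(r[i-1]-2*r[i]+r[i+1]))
        return round(float(i+o-(k+x0)),1),round(float(r[i]),2)
    return m(-140,140),m(-140,0),m(-10,140)
def track(n=3):
    for _ in range(n):
        c=ctrl.read_state()["clock"];im=ctrl.get_image("top");print(round(c,2),[(C0+v,q) for v,q in shift(im)])
    return im
E
python3 - <<'E'
from h import *
im=ctrl.get_image("top")
np.save("tpl.npy",strip(im,cv2.imread("pics/top0.png")[...,::-1].copy()))
print(shift(im,cv2.imread("pics/top1.png")[...,::-1].copy()),ctrl.read_state()["clock"])
cv2.imwrite("pics/strip0.png",np.vstack([np.load("tpl.npy"),strip(im)]))
E
```

```text
((0.1, 0.93), (0.2, 0.88), (-0.0, 0.99)) 6.75
```

View pics/strip0.png

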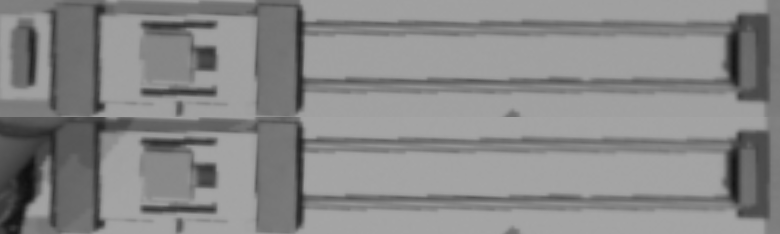

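```bash
python3 -m crank '[[[0.2,0,0,0],[0.2,0,0,0],[0.2,0,0,0],[0.08,0,0,0],[0.08,0,0,0],[0.08,0,0,0],[0.08,0,0,0],[0.08,0,0,0],[0.08,0,0,0],[0.08,0,0,0],[0.08,0,0,0],[0.08,0,0,0]]]'; python3 -c "
from h import *
track(2)"
```

```text
clock: 7.75
eef_pos: [504.7, -335.3, 66.3]
tool_rot: [-3.142, -0.0, 1.603]
force: [-0.3, -1.0, 0.2]
width: -0.3
gripper_force: 0.0
7.75 [(-227.3, 0.8), (-226.3, 0.72), (-227.8, 0.97)]
7.8 [(-225.5, 0.81), (-225.0, 0.72), (-225.8, 0.98)]
```

```bash
python3 - <<'E'
from h import *
np.set_printoptions(precision=1,suppress=True)
def proj(im,P):
    T=np.array(im["extrinsics"],float);q=(np.atleast_2d(P)-T[:3,3])@T[:3,:3];q[:,1:]*=-1
    return cv2.projectPoints(q,np.zeros(3),np.zeros(3),np.array(im["intrinsics"],float),np.array(im["dist"],float))[0].reshape(-1,2)
out=[]
for c,box in (("top",(195,270,215,290)),("scene",(180,240,360,460))):
    im=track(1) if c=="top" else ctrl.get_image(c)
    print(c,im["extrinsics"][:3,3] if hasattr(im["extrinsics"],'shape') else im["extrinsics"])
    for x in (92,100,106,112):
        P=[np.r_[O+x*D+y*N,z] for y,z in ((95,0),(77,100))]
        print(x,proj(im,P).ravel())
    r0,r1,c0,c1=box
    g=cv2.resize(im["img"][r0:r1,c0:c1],None,fx=5,fy=5,interpolation=cv2.INTER_CUBIC)
    print(box); out.append(g[:300,:375])
cv2.imwrite("pics/mark.png",np.hstack(out)[...,::-1])
E
```

```text
7.85 [(-223.7, 0.81), (-224.0, 0.72), (-223.7, 0.97)]
top [ 438.1  -70.2 1442.3]
92 [250.3 228.5 245.7 231.4]
100 [247.7 228.6 242.8 231.5]
106 [245.7 228.7 240.7 231.5]
112 [243.7 228.8 238.5 231.6]
(195, 270, 215, 290)
scene [1061.8    7.   820.8]
92 [391.9 220.5 398.6 192.5]
100 [395.1 220.8 402.1 192.8]
106 [397.5 221.  404.7 193. ]
112 [400.  221.1 407.4 193.2]
(180, 240, 360, 460)
```

View pics/mark.png

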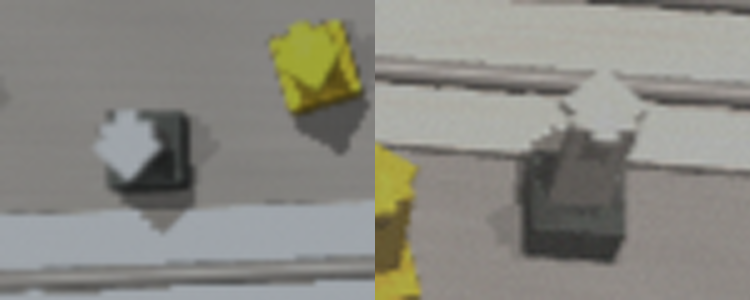

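Tip of the true (dark) mark: top px (231,241), scene px (194,406), both giving rail x ≈ 106 mm; the dark spot on the rail was only its shadow. The carriage is rolling at about 36 mm/s, so I'll give it a slight second push.

```bash
python3 -m crank '[[[0.3,0,0,0],[0.3,0,0,0],[0.15,0,0,0],[0.15,0,0,0],[0.15,0,0,0],[0.15,0,0,0],[0.15,0,0,0],[0.15,0,0,0],[0.15,0,0,0],[0.15,0,0,0],[0.15,0,0,0],[0.15,0,0,0]]]'; python3 -c "
from h import *
track(3)"
```

```text
clock: 8.95
eef_pos: [503.1, -282.7, 66.3]
tool_rot: [-3.142, -0.0, 1.602]
force: [0.7, -0.9, 0.2]
width: -0.3
gripper_force: 0.0
8.95 [(-168.3, 0.83), (-168.7, 0.76), (-168.2, 0.96)]
9.0 [(-165.7, 0.84), (-166.1, 0.76), (-165.6, 0.96)]
9.05 [(-162.9, 0.83), (-163.3, 0.76), (-162.7, 0.96)]
```

```bash
python3 -m crank '[[[0,0,-1,0],[0,0,-1,0],[0.5,0,-0.7,0],[1,0,0,0],[1,0,0,0],[1,0,0,0],[1,0,0,0],[1,0,0,0],[1,0,0,0],[1,0,0,0],[1,0,0,0],[1,0,0,0]]]'; python3 -m crank '[[[1,0,0,0],[1,0,0,0],[1,0,0,0],[1,0,0,0],[1,0,0,0],[1,0,0,0],[1,0,0,0],[1,0,0,0],[0,0,0.8,0],[0,0,1,0],[0,0,0.9,0],[0,0,0,0]]]'; python3 -c "
from h import *
track(4)"
```

```text
clock: 10.1
eef_pos: [495.6, -44.8, 133.9]
tool_rot: [3.141, 0.0, 1.602]
force: [1.3, 0.8, -0.8]
width: -0.0
gripper_force: 0.0
clock: 11.1
eef_pos: [486.9, 153.7, 63.3]
tool_rot: [-3.136, 0.002, 1.603]
force: [0.2, 0.1, -0.6]
width: -0.0
gripper_force: 0.0
11.1 [(-60.30000000000001, 0.85), (-60.30000000000001, 0.86), (-60.5, 0.88)]
11.15 [(-57.900000000000006, 0.85), (-58.0, 0.86), (-58.0, 0.87)]
11.2 [(-55.599999999999994, 0.84), (-55.599999999999994, 0.85), (-55.69999999999999, 0.86)]
11.25 [(-53.30000000000001, 0.83), (-53.400000000000006, 0.85), (-53.400000000000006, 0.85)]
```

```bash
python3 -m crank '[[[0,0,0,0],[0,0,0,0],[0,0,0,0],[0,0,0,0],[0,0,0,0],[0,0,0,0]]]'; python3 -c "
from h import *
track(2)"
```

```text
clock: 11.8
eef_pos: [489.2, 154.3, 66.5]
tool_rot: [3.141, -0.0, 1.603]
force: [-0.2, -0.5, 0.1]
width: -0.2
gripper_force: 0.0
11.8 [(-29.099999999999994, 0.75), (-29.30000000000001, 0.84), (-28.900000000000006, 0.75)]
11.85 [(-26.69999999999999, 0.75), (-26.900000000000006, 0.84), (-26.599999999999994, 0.75)]
```

```bash
cat > sim.py <<'E'
import numpy as np
def sim(rows,gap,v,m=.95,k=20.,lag=0.04,tail=0):
    # rows in mm; returns face pos rel. tool start, compress max, final v
    h=1/1200;x=-gap;p=0;pt=0;mx=0;out=[];f=lambda u:u
    for r in list(rows)+[0]*tail:
        for i in range(100):
            pt+=r/100;dp=(pt-p)*h/lag;p+=dp
            c=x-p;F=0
            if c>0:
                F=max(0,k*c/1000+.8*(v/1000-dp/h/1000))
            mx=max(mx,c)
            v+=h*1000*(-F-.08*v/1000-.0003*np.sign(v))/m;x+=v*h
        out.append((x,v,p))
    return out,mx
E
python3 - <<'E'
from sim import *
for v1 in (3.2,3.4,3.6):
  for w in (2,3,4):
    L=118-0; n=int(round(2*L/v1))
    rows=[0]*w+list(v1*(1-(np.arange(n)+.5)/n))
    for g in (11,14,17):
      for m in (.75,1.1):
        o,mx=sim(rows,g,44,m,tail=12); o2=o[len(rows)-1]
        print(v1,w,g,m,"n",n,"mx %.1f end x %.1f v %.1f p %.1f | +1s x %.1f v %.1f"%(mx,*o2,*o[-1][:2]))
E
```

```text
3.2 2 11 0.75 n 74 mx 0.9 end x 118.4 v 1.1 p 118.4 | +1s x 118.2 v -0.5
3.2 2 11 1.1 n 74 mx 1.4 end x 118.4 v -0.9 p 118.4 | +1s x 117.7 v -0.6
3.2 2 14 0.75 n 74 mx 1.1 end x 119.0 v -0.8 p 118.4 | +1s x 116.8 v -2.0
3.2 2 14 1.1 n 74 mx 1.7 end x 118.6 v 3.7 p 118.4 | +1s x 117.5 v -2.8
3.2 2 17 0.75 n 74 mx 1.2 end x 118.0 v 2.4 p 118.4 | +1s x 118.1 v -1.4
3.2 2 17 1.1 n 74 mx 1.9 end x 117.0 v 0.1 p 118.4 | +1s x 117.0 v -0.0
3.2 3 11 0.75 n 74 mx 1.5 end x 116.6 v 1.3 p 118.4 | +1s x 117.6 v 0.8
3.2 3 11 1.1 n 74 mx 1.7 end x 119.5 v -0.3 p 118.4 | +1s x 116.1 v -3.6
3.2 3 14 0.75 n 74 mx 0.8 end x 118.7 v 0.8 p 118.4 | +1s x 117.6 v -1.1
3.2 3 14 1.1 n 74 mx 1.3 end x 118.4 v 1.0 p 118.4 | +1s x 118.3 v -0.5
3.2 3 17 0.75 n 74 mx 1.0 end x 118.6 v -1.2 p 118.4 | +1s x 117.4 v -0.9
3.2 3 17 1.1 n 74 mx 1.6 end x 119.2 v 1.9 p 118.4 | +1s x 116.8 v -3.2
3.2 4 11 0.75 n 74 mx 3.9 end x 77.3 v 7.2 p 118.4 | +1s x 84.0 v 6.1
3.2 4 11 1.1 n 74 mx 4.3 end x 100.1 v 11.4 p 118.4 | +1s x 110.9 v 10.3
3.2 4 14 0.75 n 74 mx 1.8 end x 117.2 v -4.1 p 118.4 | +1s x 113.6 v -3.3
3.2 4 14 1
[... 2121 characters left out ...]
0.7 end x 119.1 v 0.5 p 118.8 | +1s x 118.1 v -1.1
3.6 3 14 1.1 n 66 mx 1.0 end x 119.1 v 0.9 p 118.8 | +1s x 118.3 v -1.1
3.6 3 17 0.75 n 66 mx 1.1 end x 119.3 v 1.6 p 118.8 | +1s x 117.6 v -2.0
3.6 3 17 1.1 n 66 mx 1.6 end x 119.2 v 2.9 p 118.8 | +1s x 117.8 v -2.5
3.6 4 11 0.75 n 66 mx 3.8 end x 84.7 v 9.8 p 118.8 | +1s x 93.8 v 8.4
3.6 4 11 1.1 n 66 mx 4.1 end x 107.9 v 14.5 p 118.8 | +1s x 121.2 v 6.3
3.6 4 14 0.75 n 66 mx 1.7 end x 116.5 v -0.0 p 118.8 | +1s x 116.5 v -0.0
3.6 4 14 1.1 n 66 mx 1.7 end x 120.1 v 1.6 p 118.8 | +1s x 116.3 v -4.5
3.6 4 17 0.75 n 66 mx 0.6 end x 119.1 v 0.3 p 118.8 | +1s x 118.1 v -1.0
3.6 4 17 1.1 n 66 mx 0.9 end x 119.2 v 0.8 p 118.8 | +1s x 118.0 v -1.5
```

```bash
python3 -m crank '[[[0,0,0,0],[0,0,0,0],[0.135,0,0,0],[0.133,0,0,0],[0.131,0,0,0],[0.129,0,0,0],[0.127,0,0,0],[0.125,0,0,0],[0.123,0,0,0],[0.121,0,0,0],[0.119,0,0,0],[0.117,0,0,0]]]'; python3 -c "
from h import *
track(1)"; python3 -m crank '[[[0.115,0,0,0],[0.113,0,0,0],[0.111,0,0,0],[0.109,0,0,0],[0.107,0,0,0],[0.105,0,0,0],[0.103,0,0,0],[0.101,0,0,0],[0.099,0,0,0],[0.097,0,0,0],[0.095,0,0,0],[0.093,0,0,0]]]'; python3 -c "
from h import *
track(1)"
```

```text
clock: 12.9
eef_pos: [488.2, 186.1, 66.3]
tool_rot: [3.142, -0.0, 1.603]
force: [0.1, 0.4, 0.0]
width: -0.1
gripper_force: 0.0
12.9 [(16.600000000000023, 0.67), (16.600000000000023, 0.8), (16.69999999999999, 0.66)]
clock: 13.95
eef_pos: [487.2, 217.2, 66.3]
tool_rot: [-3.142, -0.0, 1.603]
force: [-0.2, 0.1, -0.4]
width: -0.2
gripper_force: 0.0
13.95 [(54.39999999999998, 0.62), (55.39999999999998, 0.78), (53.69999999999999, 0.61)]
```

```bash
python3 -m crank '[[[0.091,0,0,0],[0.089,0,0,0],[0.087,0,0,0],[0.085,0,0,0],[0.083,0,0,0],[0.081,0,0,0],[0.079,0,0,0],[0.077,0,0,0],[0.075,0,0,0],[0.073,0,0,0],[0.071,0,0,0],[0.069,0,0,0]]]'; python3 -c "
from h import *
track(1)"; python3 -m crank '[[[0.067,0,0,0],[0.065,0,0,0],[0.063,0,0,0],[0.061,0,0,0],[0.059,0,0,0],[0.057,0,0,0],[0.055,0,0,0],[0.053,0,0,0],[0.051,0,0,0],[0.049,0,0,0],[0.047,0,0,0],[0.045,0,0,0]]]'; python3 -c "
from h import *
save(track(1),'top5')"
```

```text
clock: 15.0
eef_pos: [486.5, 241.1, 66.3]
tool_rot: [-3.142, -0.0, 1.603]
force: [-0.1, 0.8, 0.5]
width: -0.0
gripper_force: 0.0
15.0 [(71.5, 0.7), (71.30000000000001, 0.77), (71.60000000000002, 0.7)]
clock: 16.05
eef_pos: [485.9, 257.8, 66.3]
tool_rot: [-3.142, -0.0, 1.603]
force: [0.7, 0.1, 0.1]
width: 0.2
gripper_force: 0.0
16.05 [(85.30000000000001, 0.72), (84.5, 0.75), (85.80000000000001, 0.74)]
```

View pics/top5.png

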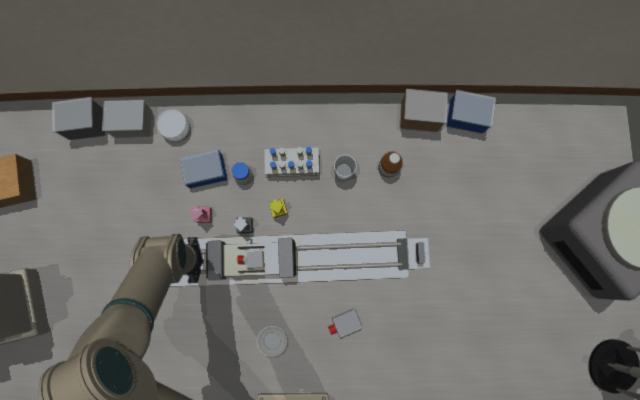

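Carriage (px 259,250) is just short of the mark (px 231,241), moving slowly after a tiny bounce, with the tool ahead of its front buffer. I'll get its speed, then plan the last ramp.

```bash
python3 -m crank '[[[0,0,0,0],[0,0,0,0]]]'; python3 - <<'E'
from h import *
from sim import *
track(2)
for v1 in (.8,1.0):
  for w in (0,2,3):
    L=14.5; n=int(round(2*L/v1))
    rows=[0]*w+list(v1*(1-(np.arange(n)+.5)/n))
    for g in (3,5,7):
      for v in (11,14):
        o,mx=sim(rows,g,v,.95,tail=12); o2=o[len(rows)-1]
        print(v1,w,g,v,"n",n,"mx %.1f end x %.1f v %.1f p %.1f | +1s x %.1f v %.1f"%(mx,*o2,*o[-1][:2]))
E
```

```text
clock: 16.27
eef_pos: [485.9, 257.6, 66.3]
tool_rot: [-3.142, 0.0, 1.603]
force: [0.4, 0.5, 0.9]
width: 0.0
gripper_force: 0.0
16.27 [(87.69999999999999, 0.71), (87.19999999999999, 0.76), (88.0, 0.72)]
16.32 [(88.19999999999999, 0.71), (87.80000000000001, 0.76), (88.5, 0.72)]
0.8 0 3 11 n 36 mx 0.8 end x 13.5 v 0.9 p 14.4 | +1s x 14.3 v 0.5
0.8 0 3 14 n 36 mx 1.1 end x 12.2 v 1.2 p 14.4 | +1s x 13.1 v 0.8
0.8 0 5 11 n 36 mx 1.0 end x 13.2 v -0.6 p 14.4 | +1s x 12.8 v -0.2
0.8 0 5 14 n 36 mx 1.2 end x 11.5 v 0.0 p 14.4 | +1s x 11.5 v 0.0
0.8 0 7 11 n 36 mx 1.1 end x 13.6 v -2.5 p 14.4 | +1s x 11.4 v -2.0
0.8 0 7 14 n 36 mx 1.3 end x 11.7 v -0.6 p 14.4 | +1s x 11.3 v -0.3
0.8 2 3 11 n 36 mx 0.5 end x 14.7 v -0.7 p 14.4 | +1s x 13.7 v -0.8
0.8 2 3 14 n 36 mx 0.9 end x 14.2 v 2.9 p 14.4 | +1s x 14.0 v -1.9
0.8 2 5 11 n 36 mx 0.8 end x 13.4 v 0.6 p 14.4 | +1s x 13.8 v 0.2
0.8 2 5 14 n 36 mx 1.0 end x 12.5 v 1.4 p 14.4 | +1s x 13.8 v 1.0
0.8 2 7 11 n 36 mx 1.0 end x 13.3 v -1.0 p 14.4 | +1s x 12.5 v -0.6
0.8 2 7 14 n 36 mx 1.2 end x 11.7 v 0.1 p 14.4 | +1s x 11.7 v -0.0
0.8 3 3 11 n 36 mx 
[... 896 characters left out ...]
 14.5 | +1s x 14.0 v -0.5
1.0 2 5 11 n 29 mx 1.1 end x 14.5 v -2.7 p 14.5 | +1s x 12.0 v -2.2
1.0 2 5 14 n 29 mx 1.0 end x 13.8 v 1.3 p 14.5 | +1s x 14.7 v -0.4
1.0 2 7 11 n 29 mx 1.4 end x 15.8 v -1.5 p 14.5 | +1s x 11.1 v -4.6
1.0 2 7 14 n 29 mx 1.2 end x 13.4 v -0.9 p 14.5 | +1s x 12.6 v -0.6
1.0 3 3 11 n 29 mx 0.4 end x 14.8 v 0.5 p 14.5 | +1s x 13.9 v -1.0
1.0 3 3 14 n 29 mx 0.9 end x 15.0 v -1.4 p 14.5 | +1s x 12.9 v -2.0
1.0 3 5 11 n 29 mx 0.9 end x 14.2 v -1.4 p 14.5 | +1s x 13.0 v -1.0
1.0 3 5 14 n 29 mx 0.8 end x 14.9 v 1.5 p 14.5 | +1s x 13.5 v -1.8
1.0 3 7 11 n 29 mx 1.3 end x 15.4 v -3.1 p 14.5 | +1s x 11.2 v -3.9
1.0 3 7 14 n 29 mx 1.1 end x 13.4 v 0.0 p 14.5 | +1s x 13.4 v 0.0
```

```bash
python3 -m crank '[[[0,0,0,0],[0,0,0,0],[0.032,0,0,0],[0.032,0,0,0],[0.031,0,0,0],[0.03,0,0,0],[0.029,0,0,0],[0.028,0,0,0],[0.027,0,0,0],[0.026,0,0,0],[0.025,0,0,0],[0.024,0,0,0]]]';  python3 -m crank '[[[0.023,0,0,0],[0.022,0,0,0],[0.021,0,0,0],[0.02,0,0,0],[0.019,0,0,0],[0.018,0,0,0],[0.017,0,0,0],[0.016,0,0,0],[0.015,0,0,0],[0.014,0,0,0],[0.013,0,0,0],[0.012,0,0,0]]]'; python3 -c "
from h import *
track(2)"
```

```text
clock: 17.37
eef_pos: [485.7, 264.9, 66.3]
tool_rot: [-3.142, -0.0, 1.603]
force: [-0.3, -0.8, 0.6]
width: 0.1
gripper_force: 0.0
clock: 18.37
eef_pos: [485.5, 270.1, 66.3]
tool_rot: [-3.142, -0.0, 1.603]
force: [-0.6, -0.0, -1.0]
width: 0.3
gripper_force: 0.0
18.37 [(105.80000000000001, 0.65), (106.0, 0.75), (105.69999999999999, 0.64)]
18.42 [(105.80000000000001, 0.65), (106.0, 0.75), (105.69999999999999, 0.64)]
```

```bash
python3 -m crank '[[[1,0,0,0],[0.5,0,0,0],[0,0,0,0]]]'; python3 -c "
from h import *
track(2)"; python3 -m crank '[[[0,0,0,0],[0,0,0,0],[0,0,0,0],[0,0,0,0],[0,0,0,0],[0,0,0,0]]]'; python3 -c "
from h import *
track(2)"
```

```text
clock: 18.72
eef_pos: [483.6, 312.0, 66.1]
tool_rot: [3.142, -0.003, 1.608]
force: [0.2, 1.5, 0.1]
width: -0.3
gripper_force: 0.0
18.72 [(106.60000000000002, 0.74), (105.5, 0.74), (107.5, 0.76)]
18.77 [(106.39999999999998, 0.73), (105.39999999999998, 0.74), (107.30000000000001, 0.76)]
clock: 19.32
eef_pos: [484.4, 307.3, 66.3]
tool_rot: [-3.142, -0.0, 1.602]
force: [0.0, 0.1, -0.3]
width: 0.1
gripper_force: 0.0
19.32 [(105.39999999999998, 0.73), (104.30000000000001, 0.74), (106.30000000000001, 0.75)]
19.37 [(105.19999999999999, 0.73), (104.19999999999999, 0.74), (106.19999999999999, 0.75)]
```

```bash
python3 -m crank '[[[0,0,-1,0],[0,0,-1,0],[0,0,-1,0],[1,-0.5,-1,0],[1,-0.5,-1,0],[1,-0.5,-1,0],[1,-0.5,0,0],[1,-0.5,0,0],[0,0,0,0],[0,0,0,0],[0,0,0,0],[0,0,0,0]]]';python3 -m crank '[[[0,0,0,0],[0,0,0,0],[0,0,0,0],[0,0,0,0],[0,0,0,0],[0,0,0,0],[0,0,0,0],[0,0,0,0],[0,0,0,0],[0,0,0,0],[0,0,0,0],[0,0,0,0]]]'; python3 - <<'E'
from h import *
np.set_printoptions(precision=1,suppress=True)
track(2); O3=lambda p:((p[:2]-O)@D,(p[:2]-O)@N)
for c in ("top","scene"):
    im=ctrl.get_image(c)
    for t,z in [("carriage_center",58),("rear_face",75),("front_face",75),("flask",83),("mark",0)]:
        for r in ctrl.place_of(c,t)[:1]: print(c,t,round(r["confidence"],2),np.array(O3(ray(im,r["position"],z))))
    if c=="scene":
        cv2.imwrite("pics/end.png",cv2.resize(im["img"][120:240,300:500],None,fx=4,fy=4,interpolation=cv2.INTER_CUBIC)[...,::-1])
E
```

```text
clock: 20.42
eef_pos: [418.8, 428.9, 216.2]
tool_rot: [3.141, 0.001, 1.6]
force: [-0.4, -0.8, -0.1]
width: 0.3
gripper_force: 0.0
clock: 21.42
eef_pos: [417.9, 430.5, 216.3]
tool_rot: [-3.142, 0.0, 1.603]
force: [-0.1, -0.1, 0.8]
width: -0.0
gripper_force: 0.0
21.42 [(103.10000000000002, 0.75), (101.69999999999999, 0.74), (104.30000000000001, 0.79)]
21.47 [(103.10000000000002, 0.75), (101.69999999999999, 0.74), (104.30000000000001, 0.79)]
top carriage_center 0.7 [109.5  -2.7]
top rear_face 0.95 [-22.6  -1. ]
top front_face 0.61 [225.    1.3]
top flask 0.7 [98.   1.1]
top mark 0.85 [111.1  94. ]
scene carriage_center 0.93 [100.4 -11.8]
scene rear_face 0.86 [-26.7   5.3]
scene front_face 0.68 [223.6  -2.2]
scene flask 0.77 [98.4 -2.7]
scene mark 0.83 [234.9 130. ]
```

View pics/end.png

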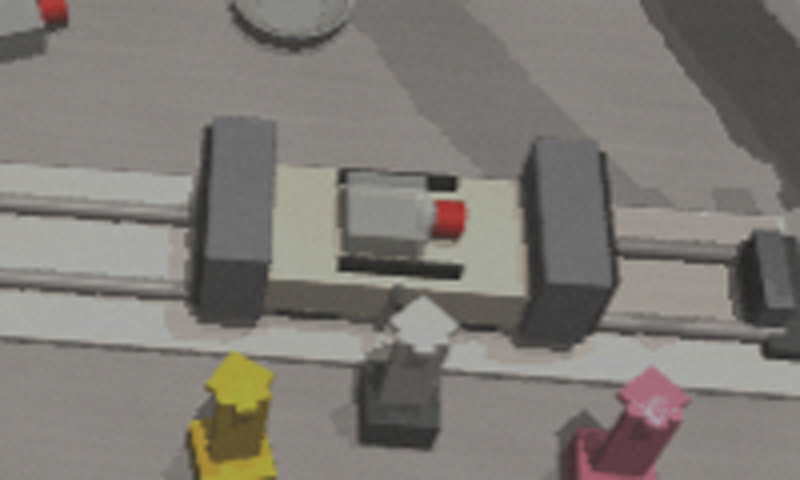

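```bash
python3 - <<'E'
from h import *
np.set_printoptions(precision=1,suppress=True)
R=lambda p:np.array([(p[:2]-O)@D,(p[:2]-O)@N])
im=ctrl.get_image("scene")
for z in (35,45,55): print("tab",z,R(ray(im,(194.2,399.3),z)))
print("tip",R(ray(im,(194,406),100)), "base crop",R(ray(im,(220.5,397.5),0)))
t=track(2)
for z in (35,45,55):
  s=strip(t,z=z); row=s[95:112].astype(int)
  print(z,[(i-420) for i in np.argsort(row.mean(0)[420:620])[:8]+420])
g=t["img"][215:290,195:305];cv2.imwrite("pics/end_top.png",cv2.resize(g,None,fx=7,fy=7,interpolation=cv2.INTER_CUBIC)[...,::-1])
E
```

```text
tab 35 [105.5  37.5]
tab 45 [103.6  44.3]
tab 55 [101.8  51.1]
tip [108.8  79.6] base crop [105.9  93.7]
22.17 [(102.69999999999999, 0.76), (101.30000000000001, 0.74), (103.89999999999998, 0.79)]
22.22 [(102.69999999999999, 0.76), (101.30000000000001, 0.74), (103.80000000000001, 0.78)]
35 [np.int64(189), np.int64(188), np.int64(190), np.int64(187), np.int64(191), np.int64(186), np.int64(192), np.int64(185)]
45 [np.int64(187), np.int64(186), np.int64(188), np.int64(185), np.int64(189), np.int64(184), np.int64(190), np.int64(183)]
55 [np.int64(185), np.int64(184), np.int64(186), np.int64(183), np.int64(182), np.int64(187), np.int64(188), np.int64(181)]
```

View pics/end_top.png

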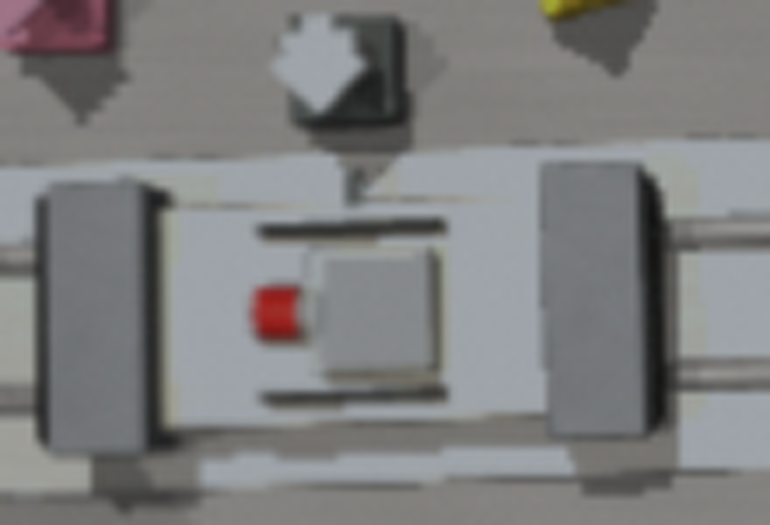

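The top view gives the tab at px (242,245) and the pointer tip at (231,240); both cameras put the carriage about 6 mm short, within the 12 mm limit, with the last slow drift nearly gone. I'll let it stand and check that it stays.

```bash
Z='[[[0,0,0,0],[0,0,0,0],[0,0,0,0],[0,0,0,0],[0,0,0,0],[0,0,0,0],[0,0,0,0],[0,0,0,0],[0,0,0,0],[0,0,0,0],[0,0,0,0],[0,0,0,0]]]'
python3 -m crank '[[[0,0,0,0],[0,0,0,0],[0,0,0,0],[0,0,0,0],[0,0,0,0],[0,0,0,0],[0,0,0,0],[0,0,0,0],[0,0,0,0],[0,0,0,0],[0,0,0,0],[0,0,0,0]]]' >/dev/null; python3 -c "
from h import *
track(1)"
python3 -m crank '[[[0,0,0,0],[0,0,0,0],[0,0,0,0],[0,0,0,0],[0,0,0,0],[0,0,0,0],[0,0,0,0],[0,0,0,0],[0,0,0,0],[0,0,0,0],[0,0,0,0],[0,0,0,0]]]' >/dev/null; python3 -c "
from h import *
track(1)"
python3 -m crank '[[[0,0,0,0],[0,0,0,0],[0,0,0,0],[0,0,0,0],[0,0,0,0],[0,0,0,0],[0,0,0,0],[0,0,0,0],[0,0,0,0],[0,0,0,0],[0,0,0,0],[0,0,0,0]]]' >/dev/null; python3 -c "
from h import *
track(1)"
python3 -m crank '[[[0,0,0,0],[0,0,0,0],[0,0,0,0],[0,0,0,0],[0,0,0,0],[0,0,0,0],[0,0,0,0],[0,0,0,0],[0,0,0,0],[0,0,0,0],[0,0,0,0],[0,0,0,0]]]' >/dev/null; python3 -c "
from h import *
track(1)"
```

```text
23.27 [(102.10000000000002, 0.76), (100.89999999999998, 0.76), (103.30000000000001, 0.78)]
24.32 [(101.80000000000001, 0.76), (100.69999999999999, 0.76), (103.0, 0.78)]
25.37 [(101.80000000000001, 0.76), (100.69999999999999, 0.76), (103.0, 0.78)]
26.42 [(101.80000000000001, 0.76), (100.69999999999999, 0.76), (103.0, 0.78)]
```

```bash

python3 -m crank '[[[0,0,0,0],[0,0,0,0],[0,0,0,0],[0,0,0,0],[0,0,0,0],[0,0,0,0],[0,0,0,0],[0,0,0,0],[0,0,0,0],[0,0,0,0],[0,0,0,0],[0,0,0,0]]]' >/dev/null
python3 -m crank '[[[0,0,0,0],[0,0,0,0],[0,0,0,0],[0,0,0,0],[0,0,0,0],[0,0,0,0],[0,0,0,0],[0,0,0,0],[0,0,0,0],[0,0,0,0],[0,0,0,0],[0,0,0,0]]]' >/dev/null
python3 -m crank '[[[0,0,0,0],[0,0,0,0],[0,0,0,0],[0,0,0,0],[0,0,0,0],[0,0,0,0],[0,0,0,0],[0,0,0,0],[0,0,0,0],[0,0,0,0],[0,0,0,0],[0,0,0,0]]]' >/dev/null
python3 -m crank '[[[0,0,0,0],[0,0,0,0],[0,0,0,0],[0,0,0,0],[0,0,0,0],[0,0,0,0],[0,0,0,0],[0,0,0,0],[0,0,0,0],[0,0,0,0],[0,0,0,0],[0,0,0,0]]]' >/dev/null
python3 -m crank '[[[0,0,0,0],[0,0,0,0],[0,0,0,0],[0,0,0,0],[0,0,0,0],[0,0,0,0],[0,0,0,0],[0,0,0,0],[0,0,0,0],[0,0,0,0],[0,0,0,0],[0,0,0,0]]]' >/dev/null
python3 -c "
from h import *
track(1);print(ctrl.finish_job())"
```

```text
31.47 [(101.80000000000001, 0.76), (100.69999999999999, 0.76), (103.0, 0.78)]
the job is handed in; nothing more can be done
None
```

I handed the job in at about 31.5 s: the carriage has stood still for over 7 s, by my measurements about 7 mm short of the pointer (limit 12 mm), with the arm clear of it and only the buffer faces used.

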